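Reset the tripped over-temperature limiter

TASK

Two limiter boxes stand on the bench; the one with the amber lamp has tripped. With a fingertip, push its well shutter fully open by the yellow ridge, reach into the well and press the sunken red key all the way down for two seconds, then let it up and push the shutter fully closed again. Only push and press: grip or lift nothing, leave the boxes where they stand, and leave the green-lamp box's shutter and key and everything else on the bench alone.

Things in the scene. Friction and masses are not known exactly. Their poses are not given: they have to be found in the camera images.
- amber_unit: Loose grey limiter box with one AMBER lamp (tripped), 96 (x) x 160 (y) x 60 mm high, 1.0 to 1.6 kg, on rubber feet. Origin: centre of underside; z up, display panel faces -x. On top: lamp dome at (0, +62) mm, 28 mm wide, 15 mm high; well centred at (0, -42) mm under a shutter that slides along y between aluminium rails, 53 mm apart inside, 8 mm high.
- amber_well (a point): Centre of the well mouth in the top face of the amber-lamp box, 60 mm above its underside; axes as the box. The well is a rectangle 38 (box x) by 46 (box y) mm, 30 mm deep, upright walls.
- amber_key_top (a point): Centre of the top of the sunken red reset key in the amber-lamp box's well. The key is 22 (x) x 26 (y) mm; at rest its top is 20 mm below the well mouth.
- amber_ridge (a point): Centre of the top of the yellow push ridge on the amber-lamp box's shutter. The ridge stands 12 mm above the black shutter plate and measures 34 (x) x 8 (y) mm. The plate is 51 (x) x 56 (y) x 4 mm, the ridge at its middle; the plate's upper face is 65 mm and the ridge's top 77 mm above the box's underside.
- amber_key (a joint): Travel of the amber-lamp box's reset key, m: 0 released, 0.005 fully down. Spring return: starts to give at about 1.6 N, bottoms at about 4.1 N.
- amber_shutter (a joint): Travel of the amber-lamp box's shutter, m: 0 fully closed over the well, 0.054 fully open (it moves along the box's +y, toward the lamp; the well is wholly clear above 0.051). Slides against about 1 N of friction and stays where it is left. May start up to 0.018 ajar.
- green_unit: Loose grey limiter box with one GREEN lamp (healthy), 96 (x) x 160 (y) x 60 mm high, 1.0 to 1.6 kg, on rubber feet. Origin: centre of underside; z up, display panel faces -x. On top: lamp dome at (0, +62) mm, 28 mm wide, 15 mm high; well centred at (0, -42) mm under a shutter that slides along y between aluminium rails, 53 mm apart inside, 8 mm high.
- green_well (a point): Centre of the well mouth in the top face of the green-lamp box, 60 mm above its underside; axes as the box. The well is a rectangle 38 (box x) by 46 (box y) mm, 30 mm deep, upright walls.
- green_key_top (a point): Centre of the top of the sunken red reset key in the green-lamp box's well. The key is 22 (x) x 26 (y) mm; at rest its top is 20 mm below the well mouth.
- green_ridge (a point): Centre of the top of the yellow push ridge on the green-lamp box's shutter. The ridge stands 12 mm above the black shutter plate and measures 34 (x) x 8 (y) mm. The plate is 51 (x) x 56 (y) x 4 mm, the ridge at its middle; the plate's upper face is 65 mm and the ridge's top 77 mm above the box's underside.
- green_key (a joint): Travel of the green-lamp box's reset key, m: 0 released, 0.005 fully down. Spring return: starts to give at about 1.6 N, bottoms at about 4.1 N.
- green_shutter (a joint): Travel of the green-lamp box's shutter, m: 0 fully closed over the well, 0.054 fully open (it moves along the box's +y, toward the lamp; the well is wholly clear above 0.051). Slides against about 1 N of friction and stays where it is left. Starts within 0.003 of closed.
- beaker: Clear glass beaker, 65 mm wide, 80 mm high, upright; loose bystander; origin at the centre of its underside.
- bottle_water: White bottle with an orange cap, 60 mm wide, 110 mm high, upright; loose bystander; origin at the centre of its underside.
- septa_jar: White jar with white cap and blue-striped label, 48 mm wide, 60 mm high, upright; loose bystander; origin at the centre of its underside.
- log_book: Note book lying flat, 210 x 152 x 14 mm; loose bystander; origin at the centre of its underside.
- calculator: Dark pocket calculator lying flat, 130 x 78 x 18 mm; loose bystander; origin at the centre of its underside.
- ferrule_jar: Small jar with a dark cap, 34 mm wide, 42 mm high, upright; loose bystander; origin at the centre of its underside.
- oring_jar: Small clear jar, 32 mm wide, 38 mm high, upright; loose bystander; origin at the centre of its underside.
There are look-alikes about, which are no part of the job. Leave any brown look-alike of the amber_unit alone.

How it is judged:
On the way, in this order (a step that is already met when the one before it is completed fails the run):
1. the amber-lamp box's shutter is pushed open (0.046 m or more) (value of joint amber_shutter above 0.046 m), for 0.2 s.
2. its sunken key is pressed down (0.004 m or more) and kept down for at least 1.5 s (value of joint amber_key above 0.004 m), for 1.5 s.
3. the key is let up again (less than 0.001 m) with the shutter still open (value of joint amber_key below 0.001 m and value of joint amber_shutter above 0.03 m), for 0.1 s.
At the end, for the whole second after the job is handed in: The amber-lamp box's shutter is closed to within 4 mm, its key is up (within 1 mm), the green-lamp box's shutter (within 10 mm of closed) and key are as they were, both boxes stand flat, at rest and within 30 mm of where they started, and every bystander is within 20 mm of where it started (value of joint amber_shutter below 0.004 m and value of joint each of amber_key, green_key below 0.001 m and value of joint green_shutter below 0.01 m and linear speed of each of amber_unit, green_unit below 0.01 m/s and distance of each of amber_unit, green_unit from where it was at the start of the episode below 0.03 m and angle between each of amber_unit, green_unit's own z axis and vertical below 0.05 rad and distance of each of beaker, bottle_water, septa_jar, log_book, calculator, ferrule_jar, oring_jar from where it was at the start of the episode below 0.02 m); the robot touches nothing.
It fails at once if the green-lamp box's key is pressed (over 2 mm) or its shutter pushed open (over 10 mm) (value of joint green_key above 0.002 m or value of joint green_shutter above 0.01 m).
It fails at once if a limiter box is lifted (10 mm), tipped (0.15 rad) or shoved more than 30 mm (height (world z) of any of amber_unit, green_unit above 0.01 m or angle between any of amber_unit, green_unit's own z axis and vertical above 0.15 rad or distance of any of amber_unit, green_unit from where it was at the start of the episode above 0.03 m).
It fails at once if a bystander is moved more than 20 mm or tipped (distance of any of beaker, bottle_water, septa_jar, log_book, calculator, ferrule_jar, oring_jar from where it was at the start of the episode above 0.02 m or angle between any of beaker, bottle_water, septa_jar, log_book, calculator, ferrule_jar, oring_jar's own z axis and vertical above 0.3 rad).
It also fails if it takes over 48 s, if anything falls off the work surface, if the arm or the gripper's body presses on something with over 40 N, if the wrist force passes 120 N, or if a joint passes its speed limit or range.

ROBOT

A 6-joint arm with a two-finger parallel gripper is mounted at the origin on a cart in front of the work surface, level with it; the furniture and walls round the work are solid. World frame = base frame: x ahead of the robot, y to its left, z up, the work surface at z = 0. Lengths are in m, angles in rad, forces in N, time in s.
With the tool pointing down it reaches from about 0.35 to 0.85 m from the base axis. Payload 8.1 kg.
Tool frame: the origin (TCP) lies at the very end of the fingers, on their centre line; the grasp point (between the pads) lies 19 mm behind it; z points along the fingers, y is the line along which they close (so a half turn about z gives the same grasp; the last joint's range is limited). The gripper opens to 93 mm and grips with 3 to 60 N. Pads are 15 mm wide; open, the fingers measure 128 mm over their backs; the gripper's body (75 mm by 188 mm) begins 65 mm behind the grasp point.
Start: joints at [-1.348, 0.13, 1.488, -0, 1.523, -0.085], TCP at [0.182, -0.572, 0.219] pointing down, gripper open.
Joint ranges: [-2.96, 2.96], [-0.89, 2.26], [0.02, 2.5], [-1.34, 4.48], [0, 2.73], [-2.66, 2.66]. Speed limits (rad/s): [2.39, 2.39, 2.79, 3.14, 3.14, 3.14].

INTERFACE

Orientations are given as a rotation vector (axis times angle).
In Python, from plant import monitor, eyes, ticket gives the robot as it stands.
- The arm moves only by the tool arm_command, never from a script. Its argument "deltas" is a list that holds one entry, the list of rows, each a list of 6 numbers: the shift along the world's x, y, z in cm, then the turn, a rotation vector about the world's x, y, z in degrees. In form: [[[tx, ty, tz, rx, ry, rz], ...]]. A call has 1 to 12 rows; each row shifts and turns the commanded pose from where the row before left it; what a row does not reach is not made up. A row lasts 1/12 s, in which the tool goes at most 41.7 mm and 7.16 degrees, less where a joint would pass 70% of its speed; a pose out of reach is approached as far as the arm can. A call is refused whole if a number of a shift passes 4.17 or a number of a turn 7.16, either way. A call with a gripper value outside its range is refused whole. "gripper" is the opening, from -1 (shut) to 1 (fully open), set as the call begins (left out, the last holds). The fingers move at their own pace and stop on an object; "squeeze" is the grip in N (left out, the last holds). Time passes only in rows, so rows that do not move let the fingers close. It gives the time, the measured TCP pose, the force, the opening and the grip force at its end, in the units of the state.
- monitor.read_state(): the state, without advancing time (a new reading comes with each control period).
- eyes.read_camera(name): name is "side" or "top" or "wrist"; returns the picture (480x640x3 uint8, blue, green, red); there is no depth.
- eyes.camera_model(name): a dict with "fx", "fy", "cx", "cy" (pixels), "rvec" (rotation vector, rad) and "tvec" (3), from world to camera coordinates, as OpenCV has them. Camera axes: x right, y down, z forward; pixel columns grow to the right and rows downward; lengths in m; the calibration is good to about 2 mm. A picture is of the moment at which its call begins: read the wrist's pose just before it. camera_model takes no time and is no camera call; for the wrist camera it gives the pose at the moment of the call.
- ticket.close_job(): hands the job in; it is judged then, once.
The state is a dict: "t": time; "q": joint angles; "dq": joint speeds; "joint_torque": joint torques, N m; "tool_pos": TCP position; "orientation": TCP orientation; "force": force on the tool from outside, world axes, zero at the start; "wrist_torque": the same for the moment, N m; "opening": finger opening in m; "gripper_force": force on a finger pad.
Only numpy, scipy, OpenCV 4.12 (cv2) and the standard library are available. Lean on these libraries where they do the work, as an engineer would, in place of code of your own. Each camera call takes 0.05 s, during which the arm holds its last target. There are 200 camera calls.

## Working session

There is one attempt and no reset: what is moved stays moved. The work goes in short steps, Python scripts to look and compute and a tool call to move; the robot and the scene stay as the last step left them, time stands still between calls to the robot, and variables do not carry over. Pictures are saved under pics/ and viewed, at most 10 in all, crops included, and the job is handed in when it is done.

Besides the shell and the picture viewer there is one more tool, called after "Emit:" as a command line: name --argument value ..., lists and objects as JSON in quotes. arm_command: Moves the arm, as the interface text tells. Its arguments: {"type":"object","properties":{"deltas":{"type":"array"},"gripper":{"type":"number"},"squeeze":{"type":"number"}},"required":["deltas"]}

```bash
mkdir -p pics; python3 - <<'E'
from plant import monitor, eyes
import cv2
for n in("top","side"):
    cv2.imwrite(f"pics/{n}0.png",eyes.read_camera(n))
    m=eyes.camera_model(n); print(n,m)
print(monitor.read_state())
E
```

```text
top {'fx': 614.7389582547854, 'fy': 614.7389582547854, 'cx': 321.64560765358704, 'cy': 247.2570242541671, 'rvec': array([ 2.09399707, -2.10686933,  0.09658668]), 'tvec': array([0.00921977, 0.50240769, 1.45896371])}
side {'fx': 502.8146894119882, 'fy': 502.8146894119882, 'cx': 326.57621229415025, 'cy': 235.15932110053978, 'rvec': array([ 0.62088292, -2.61972937,  1.19692249]), 'tvec': array([0.43238722, 0.20209778, 1.05163171])}
{'t': 0.1, 'q': array([-1.34838806e+00,  1.31080293e-01,  1.48915663e+00, -1.17336701e-05,
        1.52298697e+00, -8.53983606e-02]), 'dq': array([ 0.00055764, -0.00308219, -0.00204077,  0.00109772, -0.00181462,
        0.00073054]), 'joint_torque': array([ 8.33464583e-04, -5.61336851e+01, -4.93098414e+01,  7.70995463e-02,
        2.91285489e-02, -2.20610269e-05]), 'tool_pos': array([ 0.1816881 , -0.57130215,  0.21770308]), 'orientation': array([-3.10285226e+00, -4.81346582e-01,  1.93662868e-04]), 'force': array([0.4252628 , 0.82319797, 0.11029434]), 'wrist_torque': array([-0.02533314,  0.01222628,  0.01230371]), 'gripper_force': 0.0, 'opening': 0.09291455037294091}
```

View pics/top0.png

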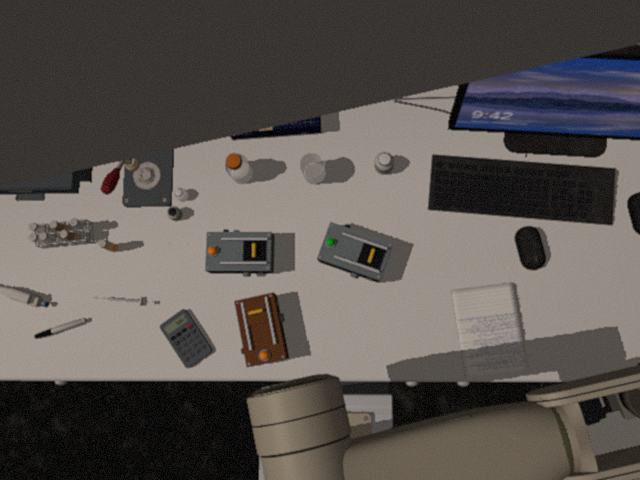

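View pics/side0.png

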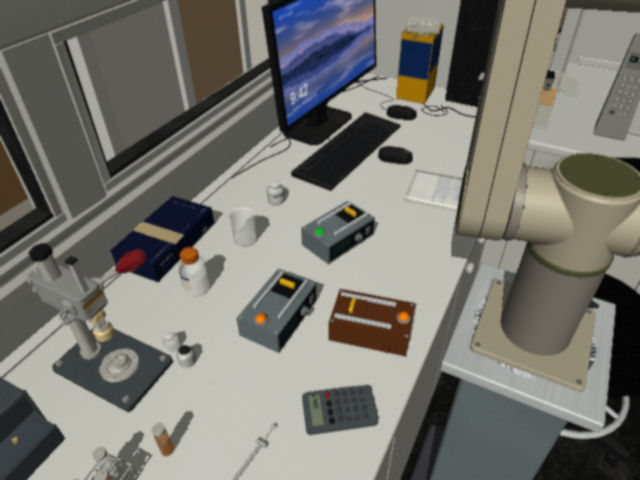

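The top view shows the amber-lamp grey box at about (240,252), with its lamp at (212,251) and its ridge at (254,251). The green box is at (356,252) and the brown look-alike at (262,328). In the side view the amber lamp is at (261,319) and the ridge at (287,282).

```bash
cat > h.py <<'E'
import numpy as np, cv2
from plant import monitor, eyes
def cam(n):
    m=eyes.camera_model(n); K=np.array([[m['fx'],0,m['cx']],[0,m['fy'],m['cy']],[0,0,1]])
    R=cv2.Rodrigues(np.array(m['rvec']))[0]; return K,R,np.array(m['tvec']).ravel()
def ray(c,p):
    K,R,t=c; return -R.T@t, R.T@np.linalg.inv(K)@np.array([p[0],p[1],1.])
def onz(c,p,z):
    o,d=ray(c,p); return o+d*(z-o[2])/d[2]
def blob(im,lo,hi,box):
    x0,y0,x1,y1=box; h=cv2.cvtColor(im,cv2.COLOR_BGR2HSV)
    m=np.zeros(h.shape[:2],np.uint8); m[y0:y1,x0:x1]=cv2.inRange(h,lo,hi)[y0:y1,x0:x1]
    n,l,s,c=cv2.connectedComponentsWithStats(m)
    if n<2: return None,0,m
    i=1+s[1:,4].argmax(); return c[i],s[i,4],(l==i).astype(np.uint8)
def tri(c1,p1,c2,p2):
    P=[c[0]@np.c_[c[1],c[2]] for c in(c1,c2)]
    X=cv2.triangulatePoints(P[0],P[1],np.array(p1,float),np.array(p2,float)).ravel(); return X[:3]/X[3]
E
python3 - <<'E'
from h import *
T=cv2.imread("pics/top0.png");S=cv2.imread("pics/side0.png");ct,cs=cam("top"),cam("side")
pr={}
for nm,lo,hi in(("lamp",(5,140,120),(17,255,255)),("ridge",(18,120,90),(35,255,255))):
    a=blob(T,lo,hi,(200,225,280,280)); b=blob(S,lo,hi,(230,265,325,350))
    print(nm,a[:2],b[:2],"tri",tri(ct,a[0],cs,b[0]).round(4),"plane",onz(ct,a[0],.070 if nm=="lamp" else .076).round(4),onz(cs,b[0],.07).round(4))
    if nm=="ridge":print(cv2.minAreaRect(cv2.findNonZero(a[2])))
cv2.imwrite("pics/c.png",cv2.resize(np.hstack([T[220:290,195:285],S[262:352,230:330][:70]]),None,fx=4,fy=4,interpolation=cv2.INTER_CUBIC))
E
```

```text
lamp (array([211. , 250.5]), np.int32(44)) (array([260.36363636, 317.76623377]), np.int32(77)) tri [0.4926 0.2725 0.0729] plane [0.4931 0.2733 0.07  ] [0.494  0.2705 0.07  ]
ridge (array([253.04651163, 249.39534884]), np.int32(43)) (array([286.69158879, 282.77570093]), np.int32(107)) tri [0.4933 0.169  0.0751] plane [0.4936 0.169  0.076 ] [0.4954 0.1649 0.07  ]
((253.5, 249.5), (3.0, 13.0), 0.0)
```

View pics/c.png

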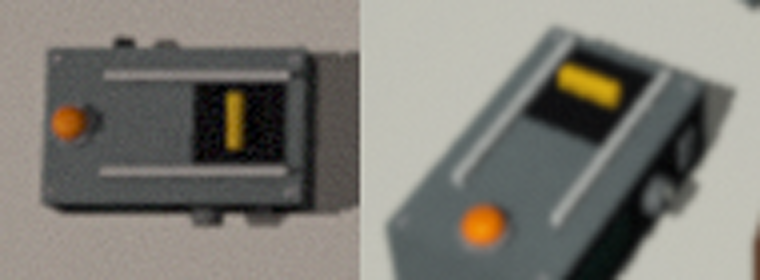

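The crop shows the amber box lying square to the world axes with its shutter essentially closed: the lamp-to-ridge distance is 104 mm. The box centre is about (0.493, 0.2105) and the ridge about (0.493, 0.169). I'll move over with the fingers shut.

Emit:
arm_command --deltas '[[[1.3,2.9,0,0,0,-0.73],[1.3,2.9,0,0,0,-0.73],[1.3,2.9,0,0,0,-0.73],[1.3,2.9,0,0,0,-0.73],[1.3,2.9,0,0,0,-0.73],[1.3,2.9,0,0,0,-0.73],[1.3,2.9,0,0,0,-0.73],[1.3,2.9,0,0,0,-0.73],[1.3,2.9,0,0,0,-0.73],[1.3,2.9,0,0,0,-0.73],[1.3,2.9,0,0,0,-0.73],[1.3,2.9,0,0,0,-0.73]]]' --gripper -1 --squeeze 5

```text
t: 1.1
tool_pos: [0.3379, -0.2222, 0.2183]
orientation: [-3.132, -0.242, 0.0]
force: [-0.2, -0.6, 0.0]
opening: 0.0177
gripper_force: 0.0
```

Emit:
arm_command --deltas '[[[1.3,2.9,0,0,0,-0.73],[1.3,2.9,0,0,0,-0.73],[1.3,2.9,0,0,0,-0.73],[1.3,2.9,0,0,0,-0.73],[1.3,2.9,0,0,0,-0.73],[1.3,2.9,0,0,0,-0.73],[1.3,2.9,0,0,0,-0.73],[1.3,2.9,0,0,0,-0.73],[1.3,2.9,0,0,0,-0.73],[1.3,2.9,0,0,0,-0.73],[1.3,2.9,0,0,0,-0.73],[0,0,0,0,0,0]]]'

```text
t: 2.1
tool_pos: [0.4816, 0.0996, 0.218]
orientation: [-3.14, -0.027, 0.001]
force: [0.8, 0.5, 0.1]
opening: 0.0005
gripper_force: 0.0
```

Emit:
arm_command --deltas '[[[0.6,1.2,-3,0,0,-0.5],[0.6,1.2,-3,0,0,-0.5],[0,0,-3,0,0,0],[0,0,-2,0,0,0],[0,0,0,0,0,0],[0,0,0,0,0,0]]]'

```text
t: 2.6
tool_pos: [0.4914, 0.1188, 0.1075]
orientation: [3.141, -0.004, -0.006]
force: [0.8, 0.4, -0.3]
opening: 0.0006
gripper_force: 0.0
```

```bash
python3 - <<'E'
from h import *
s=monitor.read_state();print(s['tool_pos'],s['orientation'],s['force'])
W=eyes.read_camera("wrist");cw=cam("wrist");T=eyes.read_camera("side")
o,d=ray(cw,(320,240));print(o,d)
for nm,X in(("tcp",s['tool_pos']),("ridge",[.493,.169,.077])):
    K,R,t=cw;p=K@(R@np.array(X)+t);print(nm,p[:2]/p[2])
cv2.imwrite("pics/w1.png",np.vstack([cv2.resize(W,(400,300)),cv2.resize(T[200:380,180:420],(400,300))]))
E
```

```text
[0.49141358 0.11876855 0.10750026] [ 3.14098929 -0.00426493 -0.00550451] [ 0.76280007  0.40466098 -0.29606112]
[0.56246994 0.12010615 0.27457641] [-0.26002067  0.00207484 -0.9656187 ]
tcp [323.4341447  288.31970531]
ridge [239.95656615 266.21931901]
```

View pics/w1.png

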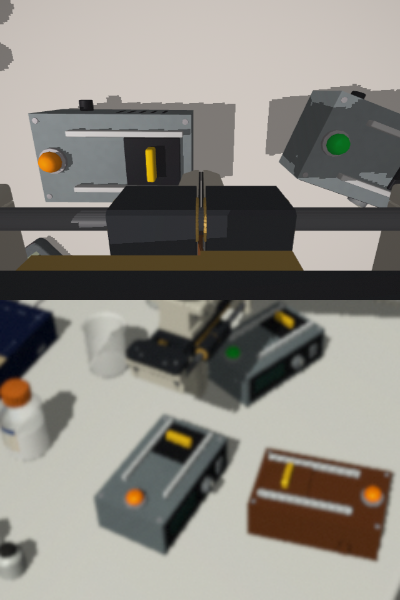

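The wrist view shows the ridge at about (242,262) in full-image pixels, against a prediction of (240,266), so the estimates agree. The shut fingertips are in front of it, at about (323,288).

```bash
python3 - <<'E'
from h import *
W=eyes.read_camera("wrist");cw=cam("wrist")
a=blob(W,(20,120,60),(32,255,255),(200,220,280,310));ys,xs=np.nonzero(a[2]);print(a[:2],xs.min(),xs.max(),ys.min(),ys.max(),cw[0][0,0])
print(onz(cw,a[0],.075),onz(cw,(xs.max()+.5,a[0][1]),.07))
b=blob(W,(5,140,100),(17,255,255),(40,220,110,290));print(b[:2],onz(cw,b[0],.07))
s=monitor.read_state();print(s['tool_pos'],s['orientation'],s['force'])
E
```

```text
(array([242.8625    , 265.14318182]), np.int32(880)) 234 252 238 293 345.0377833876694
[0.49391136 0.16826345 0.075     ] [0.49216875 0.16338281 0.07      ]
(array([ 84.99640288, 261.5383693 ]), np.int32(834)) [0.49491023 0.26843119 0.07      ]
[0.49424048 0.1191285  0.11087652] [-3.14113314  0.00475899 -0.00512778] [ 0.98738671 -0.09830722  0.3662044 ]
```

Emit:
arm_command --deltas '[[[0,0,-2,0,0,0],[0,0,-2,0,0,0],[0,0.5,0,0,0,0],[0,0.7,0,0,0,0],[0,0.7,0,0,0,0],[0,0.5,0,0,0,0],[0,0.5,0,0,0,0],[0,0.5,0,0,0,0],[0,0,0,0,0,0]]]'

```text
t: 3.5
tool_pos: [0.4935, 0.1543, 0.0696]
orientation: [-3.141, 0.003, -0.003]
force: [-0.5, 1.0, 0.4]
opening: 0.0005
gripper_force: 0.2
```

Emit:
arm_command --deltas '[[[0,0.5,0,0,0,0],[0,0.5,0,0,0,0],[0,0.5,0,0,0,0],[0,0.5,0,0,0,0],[0,0.5,0,0,0,0],[0,0.5,0,0,0,0],[0,0.5,0,0,0,0],[0,0.3,0,0,0,0],[0,0,0,0,0,0]]]'

```text
t: 4.25
tool_pos: [0.4924, 0.1919, 0.0684]
orientation: [-3.141, 0.003, 0.001]
force: [0.6, 0.6, 1.4]
opening: 0.0003
gripper_force: 0.5
```

```bash
python3 - <<'E'
from h import *
W=eyes.read_camera("wrist");cw=cam("wrist");s=monitor.read_state();print(s['tool_pos'],s['force'])
T=eyes.read_camera("top");S=eyes.read_camera("side")
cv2.imwrite("pics/w2.png",np.vstack([cv2.resize(W,(400,300)),cv2.resize(S[200:380,180:420],(400,300))]))
E
```

```text
[0.49212043 0.19147603 0.06809266] [0.51344589 0.31582032 0.40859356]
```

View pics/w2.png

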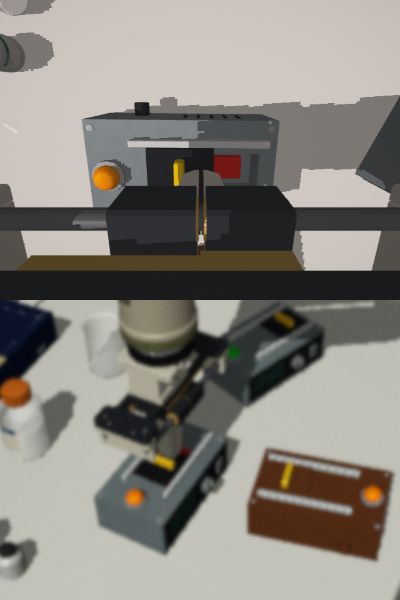

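The shutter is sliding: the ridge is at about (179,172) in the half-size wrist view, and the red key is visible at (228,166). I'll push it the rest of the way.

Emit:
arm_command --deltas '[[[0,0.4,0,0,0,0],[0,0.4,0,0,0,0],[0,0.2,0,0,0,0],[0,0,0,0,0,0]]]'

```text
t: 4.73
tool_pos: [0.4925, 0.2017, 0.0684]
orientation: [-3.141, 0.004, 0.001]
force: [0.3, 0.3, 0.2]
opening: 0.0006
gripper_force: 0.0
```

Emit:
arm_command --deltas '[[[0,0.2,0,0,0,0],[0,0,0,0,0,0]]]'

```text
t: 4.9
tool_pos: [0.4927, 0.2032, 0.0686]
orientation: [3.141, -0.004, -0.0]
force: [-0.8, -1.1, 0.6]
opening: 0.0006
gripper_force: 0.5
```

```bash
python3 - <<'E'
from h import *
W=eyes.read_camera("wrist");cw=cam("wrist");s=monitor.read_state();print(s['tool_pos'],s['force'])
r=blob(W,(20,120,60),(32,255,255),(180,220,330,310));b=blob(W,(5,140,100),(17,255,255),(40,220,330,320))
print(r[:2],b[:2]);R=onz(cw,r[0],.073);L=onz(cw,b[0],.07);print(R,L,"travel",.104-(L-R)[1])
E
```

```text
[0.49271154 0.20324653 0.06859978] [-0.04801998  0.53172969  0.97200213]
(array([285.2503962 , 273.52614897]), np.int32(631)) (array([192.8349345 , 284.03144105]), np.int32(1145))
[0.50185449 0.22202393 0.073     ] [0.4951975  0.26949255 0.07      ] travel 0.05653137348244093
```

Emit:
arm_command --deltas '[[[0,0.15,0,0,0,0],[0,0,0,0,0,0],[0,0,0,0,0,0]]]'

```text
t: 5.2
tool_pos: [0.4928, 0.2039, 0.0686]
orientation: [3.14, -0.005, -0.0]
force: [0.4, -5.5, 2.0]
opening: 0.0005
gripper_force: 2.2
```

```bash
python3 - <<'E'
from h import *
W=eyes.read_camera("wrist");cw=cam("wrist");s=monitor.read_state();print(s['tool_pos'],s['force'],s['wrist_torque'])
r=blob(W,(20,120,60),(32,255,255),(180,220,330,310));b=blob(W,(5,140,100),(17,255,255),(40,220,330,320))
R=onz(cw,r[0],.073);L=onz(cw,b[0],.07);print(R,L,"travel",.104-(L-R)[1])
E
```

```text
[0.49278326 0.2039014  0.06858857] [-0.76423858 -5.2333592   0.34257917] [-0.79285022  0.12312692  0.00150254]
[0.50196782 0.22254981 0.073     ] [0.49530239 0.26992075 0.07      ] travel 0.05662905294977884
```

```bash
python3 - <<'E'
from h import *
W=eyes.read_camera("wrist");cw=cam("wrist");h=cv2.cvtColor(W,cv2.COLOR_BGR2HSV)
m=(((h[...,0]<5)|(h[...,0]>172))&(h[...,1]>140)&(h[...,2]>50)).astype(np.uint8);m[:,:320]=0;m[:,460:]=0
ys,xs=np.nonzero(m);print(len(xs),xs.min(),xs.max(),ys.min(),ys.max())
for p in((xs.max()+1,ys.mean()),(xs.mean(),ys.min())):print(onz(cw,p,.04))
E
```

```text
1641 360 404 248 285
[0.49367065 0.15501926 0.04      ]
[0.50517703 0.16927472 0.04      ]
```

Emit:
arm_command --deltas '[[[0,-0.5,0,0,0,0],[0,0,1.5,0,0,0],[0,0,1.5,0,0,0],[0,-1.5,0,0,0,0],[0,-1.5,0,0,0,0],[0,0,0,0,0,0]]]'

```text
t: 5.8
tool_pos: [0.4932, 0.1682, 0.0991]
orientation: [3.141, -0.006, 0.001]
force: [-0.4, -0.1, -0.1]
opening: 0.0006
gripper_force: 0.0
```

Emit:
arm_command --deltas '[[[0,-0.1,-1.5,0,0,0],[0,0,-1.5,0,0,0],[0,0,-0.8,0,0,0],[0,0,-0.8,0,0,0],[0,0,0,0,0,0]]]'

```text
t: 6.22
tool_pos: [0.4914, 0.1687, 0.0507]
orientation: [3.141, -0.004, -0.005]
force: [-0.2, -0.6, -0.1]
opening: 0.0004
gripper_force: 0.0
```

Emit:
arm_command --deltas '[[[0,0,-0.5,0,0,0],[0,0,-0.4,0,0,0],[0,0,-0.3,0,0,0],[0,0,0,0,0,0],[0,0,0,0,0,0]]]'

```text
t: 6.63
tool_pos: [0.4929, 0.1688, 0.0408]
orientation: [-3.141, 0.004, -0.0]
force: [-0.1, 0.1, 0.8]
opening: 0.0007
gripper_force: 0.0
```

Emit:
arm_command --deltas '[[[0,0,-0.3,0,0,0],[0,0,-0.2,0,0,0],[0,0,0,0,0,0],[0,0,0,0,0,0]]]'

```text
t: 6.97
tool_pos: [0.4934, 0.1689, 0.0361]
orientation: [-3.141, 0.004, -0.002]
force: [0.7, 1.2, 1.8]
opening: -0.0
gripper_force: 1.7
```

Emit:
arm_command --deltas '[[[0,0,-0.2,0,0,0],[0,0,0,0,0,0],[0,0,0,0,0,0]]]'

```text
t: 7.22
tool_pos: [0.4935, 0.1689, 0.0351]
orientation: [-3.141, 0.004, -0.002]
force: [-4.0, -0.4, 13.9]
opening: 0.0008
gripper_force: 7.0
```

Emit:
arm_command --deltas '[[[0,0,0,0,0,0],[0,0,0,0,0,0],[0,0,0,0,0,0],[0,0,0,0,0,0],[0,0,0,0,0,0],[0,0,0,0,0,0],[0,0,0,0,0,0],[0,0,0,0,0,0],[0,0,0,0,0,0],[0,0,0,0,0,0],[0,0,0,0,0,0],[0,0,0,0,0,0]]]'

```text
t: 8.22
tool_pos: [0.4935, 0.1689, 0.0351]
orientation: [-3.141, 0.004, -0.002]
force: [-3.8, -0.6, 13.9]
opening: 0.0003
gripper_force: 6.9
```

Emit:
arm_command --deltas '[[[0,0,0,0,0,0],[0,0,0,0,0,0],[0,0,0,0,0,0],[0,0,0,0,0,0],[0,0,0,0,0,0],[0,0,0,0,0,0],[0,0,0,0,0,0],[0,0,0,0,0,0],[0,0,0,0,0,0],[0,0,0,0,0,0],[0,0,0,0,0,0],[0,0,0,0,0,0]]]'

```text
t: 9.22
tool_pos: [0.4935, 0.1689, 0.0351]
orientation: [-3.141, 0.004, -0.002]
force: [-3.5, -1.2, 14.2]
opening: 0.0006
gripper_force: 6.9
```

Emit:
arm_command --deltas '[[[0,0,0.4,0,0,0],[0,0,0.8,0,0,0],[0,0,1,0,0,0],[0,0,1.5,0,0,0],[0,0,1.5,0,0,0],[0,0,1.5,0,0,0],[0,0,0,0,0,0]]]'

```text
t: 9.8
tool_pos: [0.4947, 0.1691, 0.1043]
orientation: [-3.141, 0.004, -0.007]
force: [0.5, 0.1, 0.4]
opening: 0.0004
gripper_force: 0.0
```

```bash
python3 - <<'E'
from h import *
s=monitor.read_state();print(s['t'],s['tool_pos'],s['force'],s['q'])
W=eyes.read_camera("wrist");cw=cam("wrist");S=eyes.read_camera("side")
r=blob(W,(20,120,60),(32,255,255),(100,220,330,320));b=blob(W,(5,140,100),(17,255,255),(40,220,330,320))
R=onz(cw,r[0],.073);L=onz(cw,b[0],.07);print(r[:2],R,L,"travel",.104-(L-R)[1])
cv2.imwrite("pics/w3.png",np.vstack([cv2.resize(W,(400,300)),cv2.resize(S[200:380,180:420],(400,300))]))
E
```

```text
9.8 [0.49472561 0.16914366 0.10430843] [0.48387393 0.1039033  0.40116048] [ 2.31399212e-01  2.69113950e-03  1.83512792e+00 -6.82874093e-05
  1.29899587e+00  1.80487627e+00]
(array([235.99893162, 268.94337607]), np.int32(936)) [0.4935264  0.22090591 0.073     ] [0.49450877 0.26835916 0.07      ] travel 0.056546754855595696
```

View pics/w3.png

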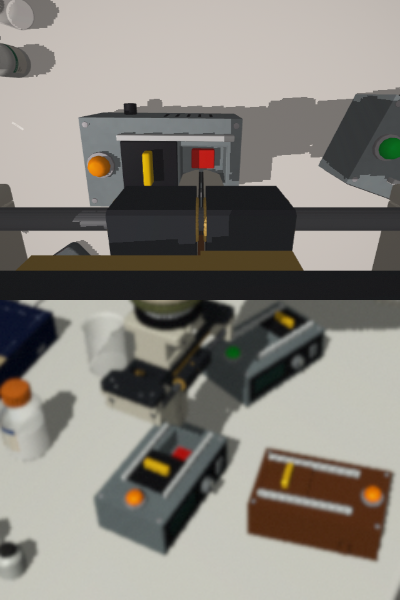

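The key is up (red at (203,158) in the half-size view), the shutter is open and the fingers are clear. I'll raise, turn 90° and move to the gap between the ridge and the lamp.

Emit:
arm_command --deltas '[[[0,0,1,0,0,6.5],[0,0,1,0,0,7],[0,0,0,0,0,7],[0,0.7,0,0,0,7],[0,0.7,0,0,0,7],[0,0.7,0,0,0,7],[0,0.7,0,0,0,7],[0,0.7,0,0,0,7],[0,0.7,0,0,0,7],[0,0.7,0,0,0,7],[0,0.7,0,0,0,7],[0,0.7,0,0,0,7]]]'

```text
t: 10.9
tool_pos: [0.4917, 0.2316, 0.1188]
orientation: [-2.34, -2.095, 0.004]
force: [0.2, 0.6, -0.4]
opening: 0.0007
gripper_force: 0.0
```

Emit:
arm_command --deltas '[[[0,0.7,0,0,0,6.7],[0,0.35,0,0,0,0],[0,0,-1.5,0,0,0],[0,0,-1,0,0,0],[0,0,0,0,0,0],[0,0,0,0,0,0]]]'

```text
t: 11.4
tool_pos: [0.4916, 0.2415, 0.094]
orientation: [-2.222, -2.219, 0.005]
force: [-0.8, -0.5, 0.2]
opening: 0.0003
gripper_force: 0.0
```

```bash
python3 - <<'E'
from h import *
s=monitor.read_state();print(s['t'],s['tool_pos'],s['orientation'],s['force'])
W=eyes.read_camera("wrist");cw=cam("wrist");S=eyes.read_camera("side")
K,R,t=cw
for X in(s['tool_pos'],[.493,.2265,.077],[.493,.2565,.07]):
    p=K@(R@np.array(X)+t);print(p[:2]/p[2])
cv2.imwrite("pics/w4.png",np.vstack([cv2.resize(W,(400,300)),cv2.resize(S[200:380,180:420],(400,300))]))
E
```

```text
11.4 [0.49155099 0.24153613 0.09404904] [-2.22185994 -2.21915821  0.00482972] [-0.75053436 -0.4623585   0.16676296]
[321.93266603 290.3259041 ]
[324.43504555 302.53169188]
[324.44430428 249.3597029 ]
```

View pics/w4.png

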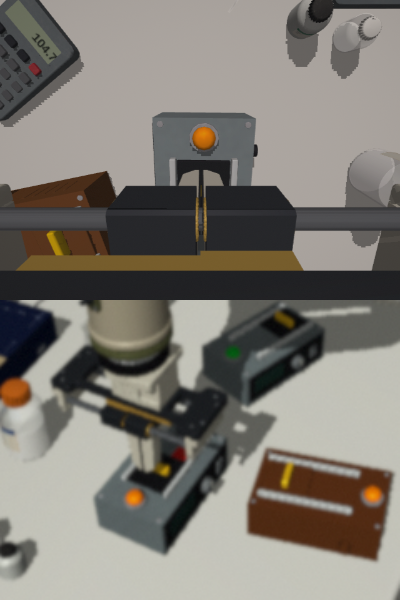

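In the side view the fingertip sits between the lamp at (134,497) and the ridge at (160,470). I'll go down and push closed.

Emit:
arm_command --deltas '[[[0,0,-1,0,0,0],[0,0,-0.7,0,0,0],[0,0,-0.5,0,0,0],[0,0,-0.5,0,0,0],[0,0,0,0,0,0]]]'

```text
t: 11.92
tool_pos: [0.4918, 0.2418, 0.067]
orientation: [-2.22, -2.221, 0.003]
force: [0.0, 0.1, 0.3]
opening: 0.0006
gripper_force: 0.0
```

Emit:
arm_command --deltas '[[[0,-0.4,0,0,0,0],[0,-0.4,0,0,0,0],[0,-0.5,0,0,0,0],[0,-0.5,0,0,0,0],[0,-0.5,0,0,0,0],[0,-0.5,0,0,0,0],[0,-0.5,0,0,0,0],[0,-0.5,0,0,0,0],[0,-0.5,0,0,0,0],[0,-0.5,0,0,0,0],[0,-0.5,0,0,0,0],[0,-0.3,0,0,0,0]]]'

```text
t: 12.92
tool_pos: [0.4929, 0.1855, 0.0687]
orientation: [2.221, 2.222, -0.0]
force: [-0.7, 1.3, 1.1]
opening: 0.0009
gripper_force: 0.6
```

Emit:
arm_command --deltas '[[[0,-0.3,0,0,0,0],[0,-0.1,0,0,0,0],[0,0,0,0,0,0],[0,0,0,0,0,0]]]'

```text
t: 13.25
tool_pos: [0.4928, 0.1821, 0.0685]
orientation: [2.221, 2.222, -0.0]
force: [0.0, 0.1, 1.1]
opening: 0.0007
gripper_force: 0.0
```

Commanded y is about 0.182. I'll step on until the stop is felt.

Emit:
arm_command --deltas '[[[0,-0.2,0,0,0,0],[0,0,0,0,0,0],[0,0,0,0,0,0]]]'

```text
t: 13.5
tool_pos: [0.4928, 0.1804, 0.0686]
orientation: [-2.22, -2.222, -0.0]
force: [0.5, 2.3, -0.7]
opening: 0.0002
gripper_force: 0.7
```

Emit:
arm_command --deltas '[[[0,-0.1,0,0,0,0],[0,0,0,0,0,0],[0,0,0,0,0,0]]]'

```text
t: 13.75
tool_pos: [0.4928, 0.1799, 0.0686]
orientation: [-2.22, -2.222, -0.001]
force: [-0.3, 5.0, -1.0]
opening: 0.0007
gripper_force: 2.6
```

The stop is felt at 5 N. I'll back off, rise and verify.

Emit:
arm_command --deltas '[[[0,0.4,0,0,0,0],[0,0.2,0.5,0,0,0],[0,0,2,0,0,0],[0,0,3,0,0,0],[0,0,4,0,0,0],[-1,-2,3,0,0,0],[-1,-3,0,0,0,0],[-1,-3,0,0,0,0],[-1,-3,0,0,0,0],[-1,-3,0,0,0,0],[-1,-3,0,0,0,0],[0,0,0,0,0,0]]]'

```text
t: 14.75
tool_pos: [0.4316, 0.011, 0.1941]
orientation: [2.223, 2.217, -0.003]
force: [0.7, -0.6, -0.0]
opening: 0.0005
gripper_force: 0.0
```

```bash
python3 - <<'E'
from h import *
T=eyes.read_camera("top");S=eyes.read_camera("side");ct,cs=cam("top"),cam("side")
for nm,lo,hi in(("lamp",(5,140,120),(17,255,255)),("ridge",(18,120,90),(35,255,255))):
    a=blob(T,lo,hi,(200,225,280,280)); b=blob(S,lo,hi,(230,265,325,350))
    print(nm,a[:2],b[:2],tri(ct,a[0],cs,b[0]).round(4) if a[1] else onz(cs,b[0],.07))
s=monitor.read_state();print(s['t'],s['tool_pos'],s['force'])
cv2.imwrite("pics/f.png",np.vstack([T[100:400,100:450],S[150:450,100:450]]))
E
```

```text
lamp (array([211.17777778, 250.33333333]), np.int32(45)) (array([260.43421053, 317.76315789]), np.int32(76)) [0.4929 0.2721 0.0724]
ridge (None, 0) (array([286.99029126, 282.31067961]), np.int32(103)) [0.49551644 0.1633977  0.07      ]
14.85 [0.43279736 0.01419529 0.19421524] [-0.11753656 -0.53420384  0.20922792]
```

View pics/f.png

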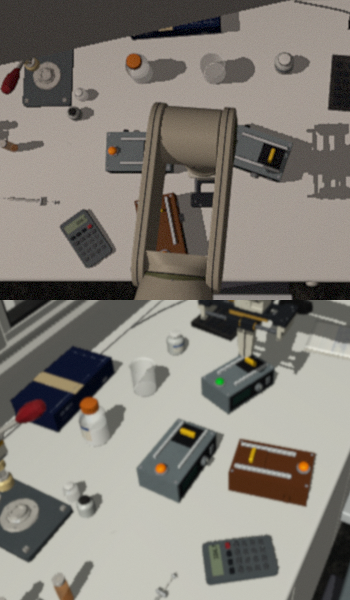

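The final view shows the shutter closed: the side-view ridge is at (287,282), as at the start or slightly further closed. The box and bystanders have not moved, and the arm is clear.

```bash
python3 -c "
from plant import ticket
print(ticket.close_job())"
```

```text
the job is handed in; nothing more can be done
None
```

I pushed the amber box's shutter open to its stop, held its key down for over 2 s and let it up, then closed the shutter to its stop and handed the job in at about 15 s; the final pictures showed nothing moved, but the hand-in returned no verdict.

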